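# Blow a nut clean with a two-speed bench air duster

### The job

Take the hexagon nut from the parts bin and lay it flat on the middle of the round part rest in front of the nozzle of the bench air duster. Then squeeze the duster's trigger against its upright grip up to the pressure point and hold it there in the first stage (gentle blow) for two seconds, squeeze on through the pressure point into the second stage (full blow) and hold that for a second, and let the trigger spring right back. The duster only stands on the table on slick feet: leave it standing about where it is, the nut on its rest and the other parts in their bin pockets.

Things in the scene. Friction and masses are not known exactly. Their poses are not given: they have to be found in the camera images.
- duster: Bench air duster, loose, about 0.9 kg, on slick feet: a one-sided push of about 3 N slides it, so squeeze the trigger against the grip. Origin on the table under the grip's middle, z up; nozzle and part rest lie toward -x. Dark steel foot plate x -162 to +60, y +-50 mm, top at z 15; lying grey motor drum 51 mm thick, x -36 to +46, top at z 68; nozzle from the drum to x -91, z 26 to 53.
- rest (a point): Middle of the top of the round aluminium part rest, a flat disc 56 mm in diameter without rim, on the duster's foot at duster x -125, y 0, z 18.5 mm. Axes as the duster's.
- grip_mid (a point): Point on the centre line of the duster's upright grey plastic grip, at duster x 0, y 0, z 120 mm. Grip 24 mm in x (flat rear face 12 mm toward duster +x), 32 mm in y, free from z 76 to its top at z 150; the trigger lever stands on its -x side. Axes as the duster's.
- trigger_rib (a point): Outermost point of the finger rib across the front of the upright aluminium trigger lever (20 mm wide, 60 mm long, pivot 46 mm below the rib; rib 5 mm proud of the lever); z 120 mm at rest. At rest 35 to 38 mm from the grip's centre line toward duster -x (differs from start to start): grip and trigger measure 47 to 50 mm across there. The frame turns with the lever.
- trigger_first (a joint): First-stage turn of the trigger about its pivot, rad, 0 at rest, 0.08 at the pressure point (3.8 mm at the rib); its spring needs about 2 N at the rib to start and 4 N at the end.
- trigger_second (a joint): Second-stage turn of the trigger, rad, on top of the first; 0 up to the pressure point, 0.09 at the stop (4.3 mm at the rib). At the pressure point the lever stands still until the force at the rib has risen to about 8.5 N, then goes on, needing about 11 N at the stop. Up to 0.015 still counts as first stage; full blow begins at 0.065.
- nut: Plain grey steel hexagon nut lying flat in one of the four bin pockets, which one differs: 22 mm over the corners (along its x), 19 mm across flats (one pair faces its +-y, the others are turned by 60 degrees), 10 mm thick, 0.03 kg. Origin in the centre of its underside, z up.
- bin_center (a point): Middle of the grey plastic parts bin's inner floor, 4 mm above the table. The bin is fixed, 172 x 172 mm outside, four pockets 80 mm square (pocket centres at +-42 mm in its x and y), walls and dividers 4 mm thick, tops 22 mm above the table.
- slug: Plain steel cylinder 31 mm in diameter, 27 mm high, in another pocket; stays there. Origin under its centre.
- knob_weight: Balance weight, cylinder with a small knob on top, 24 mm in diameter, 30 mm high, in another pocket; stays there. Origin under its centre.
- dial_knob: Black control knob 33 mm in diameter, 20 mm high, in another pocket; stays there. Origin under its centre.

How it is judged:
By the outcome, as a careful person would: the job done as asked, in the order asked, and still so for the second after the job is handed in, with the robot touching nothing.
It also fails if it takes over 69 s, if anything falls off the work surface, if the arm or the gripper's body presses on something with over 40 N, if the wrist force passes 120 N, or if a joint passes its speed limit or range.

### The arm

A 6-joint arm with a two-finger parallel gripper is mounted at the origin on a cart in front of the work surface, level with it; the furniture and walls round the work are solid. World frame = base frame: x ahead of the robot, y to its left, z up, the work surface at z = 0. Lengths are in mm, angles in rad, forces in N, time in s.
With the tool pointing down it reaches from about 400 to 825 mm from the base axis. Payload 7 kg.
Tool frame: the origin (TCP) lies at the very end of the fingers, on their centre line; the grasp point (between the pads) lies 19 mm behind it; z points along the fingers, y is the line along which they close (so a half turn about z gives the same grasp; the last joint's range is limited). The gripper opens to 88 mm and grips with 3 to 60 N. Pads are 19 mm wide; open, the fingers measure 130 mm over their backs; the gripper's body (78 mm by 193 mm) begins 47 mm behind the grasp point.
Start: joints at [1.482, 0.359, 0.012, 0, -1.224, -0.288], TCP at [248.371, 627.62, 226.561] pointing down, gripper open.
Joint ranges: [-3.07, 3.07], [-1.43, 2.12], [-1.02, 1.25], [-3.03, 1.67], [-3.05, -0], [-3.03, 3.03]. Speed limits (rad/s): [2.39, 2.39, 3.01, 3.14, 3.14, 3.14].

### API

Orientations are given as a unit quaternion [x, y, z, w].
In Python, from plant import bot gives the robot as it stands. Calls block until the motion is done:
- bot.move_ptp(position, orientation): joint-space move of the TCP to a pose.
- bot.line_to(position, velocity=150, ori=None): straight line of the TCP; ori=None keeps the orientation; velocity is the mean speed in mm/s.
- bot.move_joints(angles): joint-space move.
- bot.move_gripper(opening, force=None): finger opening in mm; force is the grip in N (None keeps the last); returns when the fingers have stopped.
- bot.pause(seconds).
- bot.solve_ik(position, orientation): joint angles nearest the present ones, or None.
- bot.read_state(): the state.
- bot.camera(name): name is "side" or "top"; returns the picture (420x560x3 uint8, red, green, blue); there is no depth.
- bot.get_calibration(name): a dict with "fx", "fy", "cx", "cy" (pixels), "view" (4x4, takes a point from world to camera coordinates). Camera axes: x right, y up, looking along -z (the intrinsics and any distortion apply to the point x, -y, -z); pixel columns grow to the right and rows downward; lengths in mm; the calibration is good to about 2 mm. A picture is of the moment at which its call begins. get_calibration takes no time and is no camera call.
A pose or a line that the arm cannot do raises bot.Unreachable and nothing moves.
- bot.close_job(): hands the job in; it is judged then, once.
The state is a dict: "t": time; "joint_pos": joint angles; "qvel": joint speeds; "tau": joint torques, N m; "tcp_pos": TCP position; "eef_rot": TCP orientation; "contact_force": force on the tool from outside, world axes, zero at the start; "moment": the same for the moment, N m; "width": finger opening in mm; "finger_force": force on a finger pad.
Only numpy, scipy, OpenCV 4.12 (cv2) and the standard library are available. Lean on these libraries where they do the work, as an engineer would, in place of code of your own. Each camera call takes 0.05 s, during which the arm holds its last target. There are 200 camera calls.

## Working session

There is one attempt and no reset: what is moved stays moved. The work goes in short steps, each a Python script; the robot and the scene stay as the last script left them, time stands still between calls to the robot, and variables do not carry over. Pictures are saved under pics/ and viewed, at most 10 in all, crops included, and the job is handed in when it is done.

```bash
mkdir -p pics; ls
python3 - <<'E'
from plant import bot
import cv2
for n in("top","side"):
    cv2.imwrite(f"pics/{n}0.png",bot.camera(n)[...,::-1]); c=bot.get_calibration(n); print(n,c)
s=bot.read_state();print(s)
E
```

```text
pics
top {'fx': 406.49603452458695, 'fy': 406.49603452458695, 'cx': 287.4883418694542, 'cy': 211.8453815915176, 'view': array([[-3.15655284e-03, -9.99991731e-01, -2.56409717e-03,
         9.46812963e+01],
       [ 9.74492494e-01, -3.65142600e-03,  2.24390388e-01,
        -4.98095959e+02],
       [-2.24397895e-01, -1.79039333e-03,  9.74495962e-01,
        -8.35151698e+02],
       [ 0.00000000e+00,  0.00000000e+00,  0.00000000e+00,
         1.00000000e+00]])}
side {'fx': 408.9846831061348, 'fy': 408.9846831061348, 'cx': 280.159733593239, 'cy': 207.91769094252712, 'view': array([[-9.86615979e-01, -1.60989388e-01, -2.59099662e-02,
         4.91276446e+02],
       [ 4.09765085e-02, -3.98580568e-01,  9.16217472e-01,
        -7.02149535e+01],
       [-1.57828499e-01,  9.02893099e-01,  3.99842740e-01,
        -8.72212455e+02],
       [ 0.00000000e+00,  0.00000000e+00,  0.00000000e+00,
         1.00000000e+00]])}
{'t': 0.1, 'joint_pos': array([ 1.48208480e+00,  3.59334698e-01,  1.11580578e-02, -2.72524522e-04,
       -1.22407000e+00, -2.88081827e-01]), 'qvel': array([-0.0003931 , -0.00170184,  0.00304901,  0.00055581,  0.00060593,
       -0.00125343]), 'tau': array([-1.73181088e-03, -5.84159231e+01,  2.93749541e+01,  7.01553315e+00,
        1.01485377e-02, -4.53508744e-05]), 'tcp_pos': array([248.249974  , 627.2424937 , 225.71357808]), 'eef_rot': array([ 9.82296818e-01, -1.87329709e-01, -5.53159374e-05,  7.34307557e-04]), 'contact_force': array([ 0.41120745, -0.40899813, -0.21470573]), 'moment': array([ 0.0364652 , -0.02073131, -0.0344229 ]), 'finger_force': 0.0, 'width': 87.5343955709836}
```

View pics/top0.png

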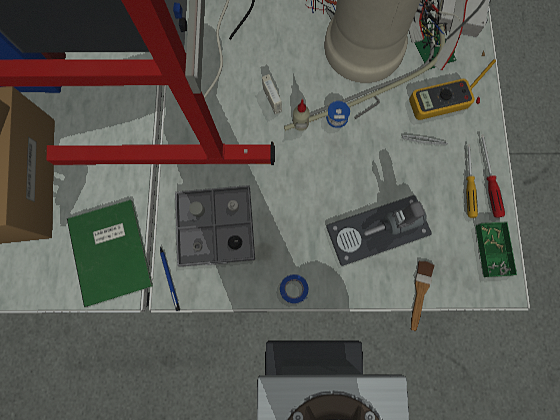

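View pics/side0.png

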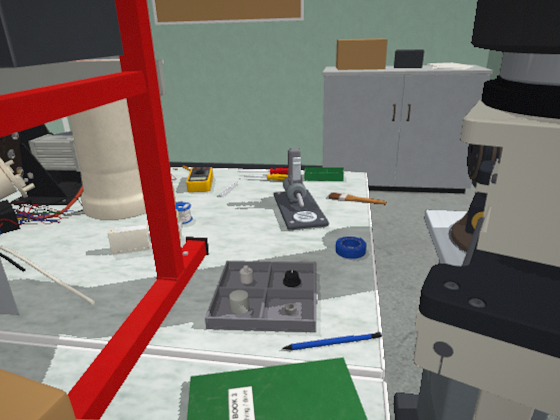

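The top view shows the bin around (215,225) with the nut at about (198,244). The duster lies around (380,230) with its rest at (348,239). A red frame stands beyond the bin. In the side view the nut is at about (289,309). I'll zoom in on both.

Run:
```python
import cv2,numpy as np
a=cv2.imread("pics/top0.png");b=cv2.imread("pics/side0.png")
f=lambda im,x,y,w,h,k:cv2.resize(im[y:y+h,x:x+w],None,fx=k,fy=k,interpolation=cv2.INTER_CUBIC)
A=f(a,320,185,115,85,5)   # duster top: 575x425
cv2.imwrite("pics/c1.png",f(a,170,180,270,95,2.96))
B=np.zeros((600,800,3),np.uint8)
p=f(b,265,140,75,95,6);B[:570,:450]=p
p=f(b,200,255,125,80,2.8);B[:p.shape[0],450:450+p.shape[1]]=p
p=f(a,325,190,110,80,3.1);B[300:300+p.shape[0],450:450+p.shape[1]]=p
cv2.imwrite("pics/c2.png",B)
```

```text
(no output)
```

View pics/c1.png

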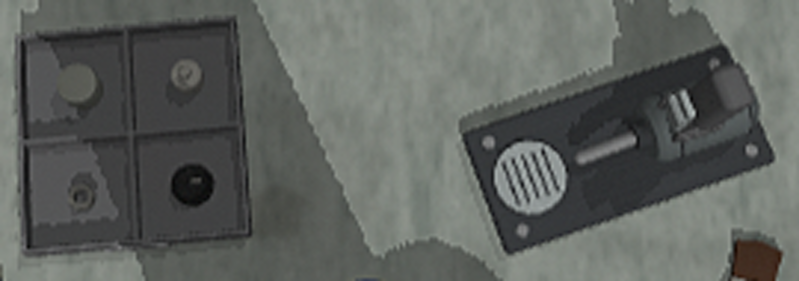

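View pics/c2.png

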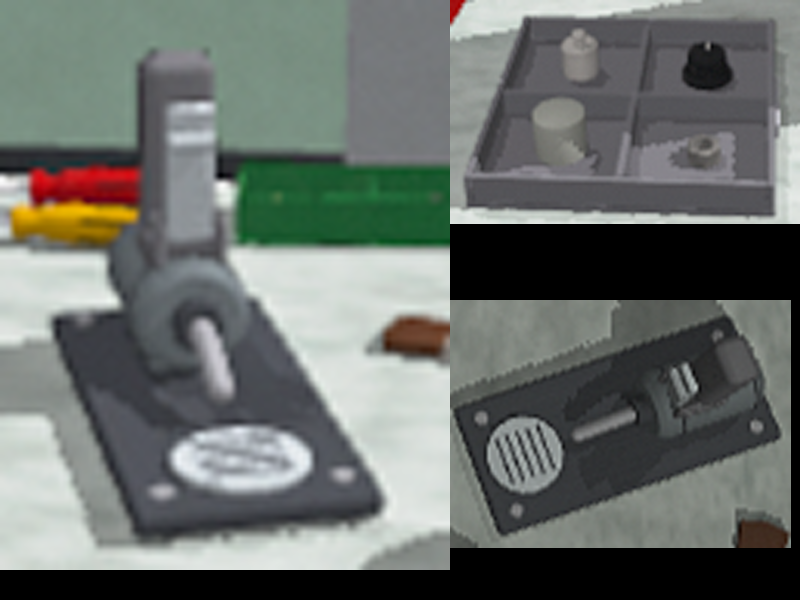

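The crops give the nut, rest, grip, foot and bin corners clearly enough to triangulate.

```bash
cat > h.py <<'E'
import numpy as np
from plant import bot
from scipy.spatial.transform import Rotation as R
C={n:bot.get_calibration(n) for n in("top","side")}
def ray(n,p):
    c=C[n];V=np.array(c["view"]);d=np.array([(p[0]-c["cx"])/c["fx"],-(p[1]-c["cy"])/c["fy"],-1])
    return -V[:3,:3].T@V[:3,3],V[:3,:3].T@d
def onz(n,p,z):
    o,d=ray(n,p);return o+d*(z-o[2])/d[2]
def tri(a,b):
    o,d=ray("top",a);q,e=ray("side",b)
    s=np.linalg.lstsq(np.c_[d,-e],q-o,rcond=None)[0];A=o+d*s[0];B=q+e*s[1]
    return (A+B)/2,np.linalg.norm(A-B)
def down(yaw): # tool y axis at angle yaw from world x
    y=np.array([np.cos(yaw),np.sin(yaw),0]);z=np.array([0,0,-1.]);return R.from_matrix(np.c_[np.cross(y,z),y,z]).as_quat()
E
python3 - <<'E'
from h import *
np.set_printoptions(precision=1,suppress=True)
t=lambda x,y:(170+(x+.5)/2.96-.5,180+(y+.5)/2.96-.5)
s6=lambda x,y:(265+x/6,140+y/6)
sb=lambda x,y:(200+(x-450)/2.8,255+y/2.8)
print("nut",onz("top",t(82,195),14),onz("side",sb(705,142),14),tri(t(82,195),sb(705,142)))
print("rest",onz("top",t(531,177),18.5),onz("side",s6(242,459),18.5))
F=[onz("top",t(*p),15)[:2] for p in((461,130),(505,253),(775,160),(722,45))]
for p in F:print("foot",p)
F=np.array(F);print("len",np.linalg.norm(F-np.roll(F,-1,0),axis=1))
ax=(F[3]+F[2]-F[0]-F[1])/2;yaw=np.arctan2(ax[1],ax[0]);u=np.array([np.cos(yaw),np.sin(yaw)])
print("yaw",yaw,"origin",F.mean(0)+51*u)
Fs=[onz("side",s6(*p),15)[:2] for p in((55,315),(137,528),(382,503))]
for p in Fs:print("footside",p)
print("grip top",onz("top",t(735,86),150),onz("side",s6(178,58),150),tri(t(735,86),s6(178,58)))
Bn=np.array([onz("top",t(*p),22)[:2] for p in((20,37),(238,18),(251,236),(26,252))]);print("bin",Bn,Bn.mean(0))
print("slats/beam end",tri((273,153),(203,245)))
print("upper bar join",tri((168,72),(150,85)))
E
```

```text
nut [430.9 297.   14. ] [430.8 299.   14. ] (array([431.1, 297.3,  12.7]), np.float64(0.01640704930039357))
rest [442.8 -45.6  18.5] [443.1 -37.1  18.5]
foot [480.2   6.5]
foot [385.6 -24.4]
foot [ 455.9 -233.6]
foot [ 547.3 -199.6]
len [ 99.5 220.7  97.6 216.8]
yaw -1.25119602401225 origin [ 483.3 -161.2]
footside [ 545.6 -192.1]
footside [476.6  21. ]
footside [386.7 -10.5]
grip top [ 482.3 -163.   150. ] [ 481.2 -146.6  150. ] (array([ 483.6, -164.7,  144.9]), np.float64(0.17185642998173206))
bin [[554.  349.3]
 [568.8 179.5]
 [398.2 166.8]
 [386.9 335.1]] [477.  257.7]
slats/beam end (array([644.7, 126. ,  19.8]), np.float64(9.895332529813736))
upper bar join (array([640.4, 271.9, 362.8]), np.float64(17.754063419043934))
```

Run:
```python
from h import *
np.set_printoptions(precision=2,suppress=True)
N=np.array([431,297.3]);a=min((.865,-.705,.865-np.pi,-.705+np.pi),key=lambda a:np.inf if (q:=bot.solve_ik([*N,120],down(a))) is None else abs(q[5]-bot.read_state()["joint_pos"][5]))
print(a)
bot.move_gripper(30,10)
bot.move_ptp([*N,120],down(a))
bot.line_to([*N,40],150)
bot.line_to([*N,6.5],60)
s=bot.read_state();print(s["t"],s["tcp_pos"],s["contact_force"])
bot.move_gripper(0,15)
s=bot.read_state();print(s["t"],s["width"],s["finger_force"],s["contact_force"])
bot.line_to([*N,90],100)
s=bot.read_state();print(s["t"],s["tcp_pos"],s["width"],s["finger_force"],s["joint_pos"])
```

```text
-2.276592653589793
4.025 [431.04 297.26   6.36] [-0.19 -0.77  0.9 ]
4.3917 19.30963839627662 15.000175378881977 [0.68 0.22 0.43]
5.375 [430.64 296.91  89.4 ] 19.539195056467367 14.999930028557174 [ 0.98  0.25 -0.5  -0.   -0.83 -0.11]
```

Run:
```python
from h import *
import cv2
np.set_printoptions(precision=2,suppress=True)
P=np.array([443.2,-44.2]);q0=bot.read_state()["joint_pos"]
a=min((.324,.324-np.pi),key=lambda a:np.inf if (q:=bot.solve_ik([*P,120],down(a))) is None else abs(q[5]))
bot.line_to([431,297,130],200)
bot.move_ptp([*P,120],down(a))
bot.line_to([*P,35],120)
f0=bot.read_state()["contact_force"][2]
z=24
bot.line_to([*P,z],40)
while z>19.6:
    f=bot.read_state()["contact_force"][2]-f0
    if abs(f)>2.5: break
    z-=.5;bot.line_to([*P,z],20)
s=bot.read_state();print(z,f,s["tcp_pos"],s["t"])
bot.move_gripper(34,10);bot.line_to([*P,120],120)
s=bot.read_state();print(s["t"],s["width"])
bot.move_ptp([443,80,200],down(a))
f=lambda im,x,y,w,h,k:cv2.resize(im[y:y+h,x:x+w],None,fx=k,fy=k,interpolation=cv2.INTER_CUBIC)
a=bot.camera("top")[...,::-1];b=bot.camera("side")[...,::-1]
cv2.imwrite("pics/t1.png",a);cv2.imwrite("pics/s1.png",b)
cv2.imwrite("pics/c3.png",np.hstack([f(a,325,190,110,85,4),cv2.copyMakeBorder(f(b,265,140,75,95,4)[:340],0,0,0,0,0)]))
print(bot.read_state()["t"])
```

```text
21.0 3.0654519957533033 [443.27 -44.2   21.19] 9.8
11.3 34.020774084056114
12.0417
```

View pics/c3.png

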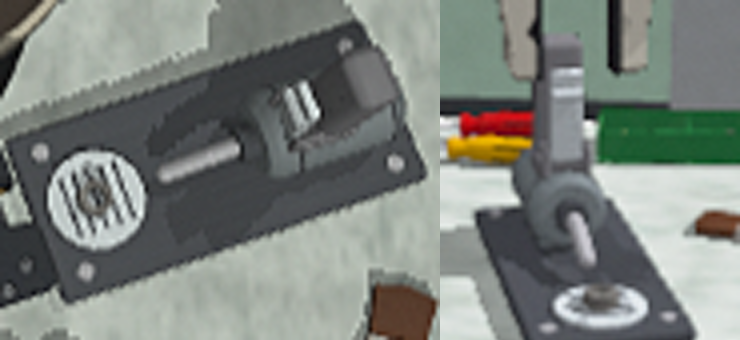

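The nut lies flat at crop (95,197), with the rest centre at about (97,200), and the duster hasn't moved. Next I'll straddle the grip and close gently to centre on it.

```bash
cat >> h.py <<'E'
yaw=-1.247;u=np.array([np.cos(yaw),np.sin(yaw)]);G=np.array([482.7,-162.5])
def rep(m,f0):
    s=bot.read_state();f=s["contact_force"]-f0
    print(m,"t%.2f w%.2f ff%.2f fu%.2f fz%.2f x%.2f"%(s["t"],s["width"],s["finger_force"],f[:2]@u,f[2],(s["tcp_pos"][:2]-G)@u));return s["width"],f[:2]@u
E
python3 - <<'E'
from h import *
P=G-12.25*u
a=min((yaw,yaw+np.pi),key=lambda a:np.inf if (q:=bot.solve_ik([*P,200],down(a))) is None else abs(q[5]))
bot.move_gripper(76,3)
bot.move_ptp([*P,200],down(a));bot.line_to([*P,108],80);bot.pause(.3)
f0=bot.read_state()["contact_force"];np.save("f0.npy",f0)
rep("down",f0)
for w in (60,56,54,53,52,51,50,49.5,49):
    bot.move_gripper(w,3);bot.pause(.1);W,F=rep(w,f0)
    if W>w+.6 or abs(F)>1.2: break
E
```

```text
down t15.49 w76.06 ff0.00 fu0.00 fz0.00 x-12.21
60 t16.14 w60.21 ff0.00 fu0.69 fz1.67 x-12.27
56 t16.59 w56.00 ff0.00 fu0.70 fz-0.33 x-12.24
54 t16.98 w54.05 ff0.00 fu0.45 fz0.78 x-12.25
53 t17.31 w53.07 ff0.00 fu0.28 fz0.60 x-12.25
52 t17.64 w51.92 ff0.00 fu0.32 fz0.29 x-12.24
51 t17.98 w51.25 ff0.59 fu2.51 fz0.22 x-12.16
```

Run:
```python
from h import *
f0=np.load("f0.npy");x=-12.25
for w in (50.6,50,49.4,48.8,48.2,47.6,47):
    x=x+.35 if w<50.6 else x+.6
    p=G+x*u;bot.line_to([*p,108],20)
    bot.move_gripper(w,3);bot.pause(.1);W,F=rep(w,f0)
    if W>w+.6 or F<-1: break
```

```text
50.6 t18.54 w50.75 ff0.00 fu0.37 fz0.48 x-11.68
50 t19.11 w50.04 ff0.00 fu0.30 fz0.75 x-11.31
49.4 t19.68 w49.09 ff0.00 fu0.25 fz1.05 x-10.94
48.8 t20.24 w48.72 ff1.36 fu-2.23 fz2.27 x-10.70
```

Run:
```python
from h import *
f0=np.load("f0.npy")
for w in (48.2,47.2,46.2,45.4):
    bot.line_to([*(G+(13.4-w/2)*u),108],10);bot.move_gripper(w,6);rep(w,f0)
bot.line_to([*(G-9.0*u),108],10)
bot.move_gripper(43,6);rep("first",f0)
for _ in range(4): bot.pause(.5);rep("hold",f0)
```

```text
48.2 t20.71 w48.32 ff1.61 fu-2.93 fz4.31 x-10.71
47.2 t21.19 w47.31 ff1.89 fu-3.28 fz3.26 x-10.25
46.2 t21.68 w46.19 ff2.17 fu-3.23 fz3.99 x-9.72
45.4 t22.14 w45.65 ff2.38 fu-3.99 fz4.25 x-9.32
first t22.61 w44.84 ff6.00 fu-4.02 fz4.45 x-8.95
hold t23.11 w44.90 ff6.00 fu-2.72 fz4.17 x-8.97
hold t23.61 w44.82 ff6.00 fu-2.84 fz3.58 x-8.96
hold t24.11 w44.40 ff6.00 fu-1.67 fz3.50 x-8.96
hold t24.61 w44.37 ff6.00 fu-0.90 fz4.22 x-8.99
```

Run:
```python
from h import *
f0=np.load("f0.npy")
bot.pause(1.3);W,_=rep("hold",f0)
bot.move_gripper(42.5,16);rep("s",f0)
bot.line_to([*(G+(13.2-42/2)*u),108],15);rep("s",f0)
bot.move_gripper(39,16);rep("s",f0)
bot.line_to([*(G+(13.2-40.2/2)*u),108],15)
for _ in range(3): bot.pause(.4);rep("full",f0)
```

```text
hold t25.91 w44.91 ff6.00 fu-2.20 fz3.83 x-8.99
s t26.18 w42.49 ff14.15 fu4.92 fz1.77 x-8.49
s t26.43 w43.00 ff9.93 fu-1.96 fz3.80 x-8.11
s t26.73 w40.09 ff16.00 fu4.72 fz1.37 x-7.47
full t27.38 w40.12 ff16.00 fu-3.24 fz6.28 x-7.30
full t27.77 w39.67 ff16.00 fu-3.31 fz5.41 x-7.28
full t28.18 w39.76 ff16.00 fu-3.27 fz5.86 x-7.31
```

Run:
```python
from h import *
import cv2
f0=np.load("f0.npy")
bot.pause(.2)
bot.move_gripper(78);rep("open",f0)
P=G-11*u
bot.line_to([*P,108],30);bot.line_to([*P,200],80)
bot.move_ptp([443,120,220],bot.read_state()["eef_rot"]);bot.pause(.3)
f=lambda im,x,y,w,h,k:cv2.resize(im[y:y+h,x:x+w],None,fx=k,fy=k,interpolation=cv2.INTER_CUBIC)
a=bot.camera("top")[...,::-1];b=bot.camera("side")[...,::-1]
A=f(a,325,190,110,85,3);B=f(cv2.imread("pics/t1.png"),325,190,110,85,3)
S=f(b,265,140,75,95,3);T=f(cv2.imread("pics/s1.png"),265,140,75,95,3)
cv2.imwrite("pics/c4.png",np.vstack([np.hstack([A,S[:255]]),np.hstack([B,T[:255]])]))
print(bot.read_state()["t"])
```

```text
open t29.21 w77.91 ff0.00 fu0.96 fz-0.47 x-6.85
32.2583
```

View pics/c4.png

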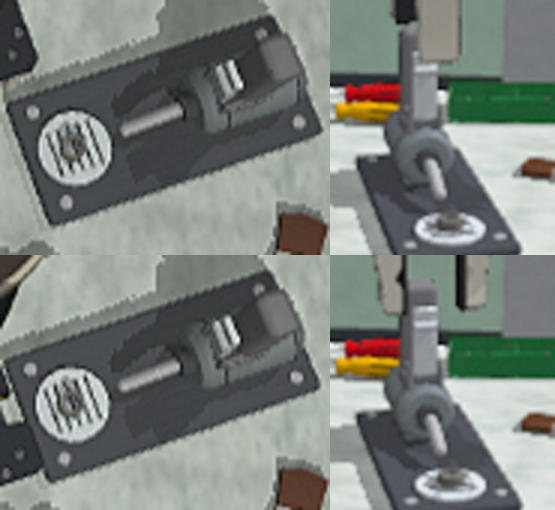

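Comparing after with before, the duster has shifted by only 1–2 mm. The nut is still centred on the rest at about (72,145) and the trigger is back out.

```bash
python3 -c "
from plant import bot
print(bot.close_job())"
```

```text
the job is handed in; nothing more can be done
None
```

The job is handed in at about 32 s: the nut lies flat on the middle of the rest, the trigger was held about 3.3 s at gentle blow and 1.5 s at full blow (judged from finger width and force), then sprang back, and the duster shifted only 1–2 mm.

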